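# Rock the tilt gauge to its red mark on a stacked ridge plate

## Task

Stack the blue-ridged plate squarely on the dark wooden base block, ridge up, edges flush and ridge along the block's long side, and let go of it. Then take the tilt gauge by its black handle, first stand it level on the rounded ridge with the middle of its foot across the ridge, and rock it sideways there until its swinging pointer settles on the red mark. Finish while still holding the gauge at that tilt with its foot resting on the ridge; never tip the gauge over, and leave the watch case, the parts box and the screwdriver where they are.

Things in the scene. Friction and masses are not known exactly. Their poses are not given: they have to be found in the camera images.
- base: dark wooden block screwed to the table, 80 (x) x 70 (y) x 20 (z) mm; origin at the centre of its underside on the table; it does not move
- base_top (a point): centre of the base block's top face, 20 mm above the table; axes as the block's
- ridge_plate: loose aluminium plate, 80 (x) x 70 (y) x 8 mm, about 350 g, with a blue ridge along the middle of its top, over the whole 80 mm of x. Ridge 22 mm wide (y): upright sides from 8 to 28 mm above the underside, then a half-round crown of radius 11 mm (axis at 28 mm), its top at 39 mm. Grip across the ridge's sides. Origin: centre of the underside, z up. Starts flat on the table
- crown (a point): middle of the ridge's top line, 39 mm above the plate's underside; axes as the plate's (x along the ridge)
- gauge: loose upright gauge, about 350 g: steel foot 40 (x) x 100 (y) x 12 mm; round dial 92 mm across, 14 mm thick, centre 60 mm up, white face to its +x; black handle 24 (x) x 28 (y) mm, upright sides, clear of the dial from 107 to 150 mm up: grip it along y. Origin: centre of the foot's underside, z up. Starts upright on the table, face away from the robot. Rocks about its x axis
- foot (a point): centre of the underside of the gauge's foot (same as the gauge's origin); axes as the gauge's
- handle (a point): middle of the grip on the gauge's black handle, on the gauge's centre line, 131 mm above the foot's underside
- pointer (a joint): angle of the black pointer, a damped pendulum hung at the dial's centre, about the gauge's +x axis (rad, right-handed): 0 points straight at the foot, positive has the tip towards the gauge's +y. It hangs plumb: with the gauge tilted by t about its own +x it settles at -t within about a second
- index (a joint): angle of the red mark about the same axis, same sign and zero as the pointer (rad). Stiff: it stays where it was set, 0.18 to 0.42. The pointer is on the mark when both joints read the same, that is when the gauge is tilted about its own +x axis by minus this angle
- pointer_tip (a point): tip of the pointer, 40 mm from the dial's centre
- red_mark (a point): middle of the red mark, a bar 6 mm wide and 10 mm long, 40 mm from the dial's centre, in the pointer's plane
- watch_case: dark steel watch case, about 52 x 42 x 10 mm; to be left alone; origin at the centre of its underside
- parts_box: small white parts box with blue lid, 60 x 45 x 24 mm; to be left alone; origin at the centre of its underside
- driver: small orange screwdriver lying flat, about 125 mm long along its x and 10 mm thick; to be left alone; origin on its underside, near its middle

How it is judged:
By the outcome, as a careful person would: the job done as asked, in the order asked, and still so for the second after the job is handed in, while the arm keeps its last pose, push and grip.
It also fails if it takes over 58 s, if anything falls off the work surface, if the arm or the gripper's body presses on something with over 40 N, if the wrist force passes 120 N, or if a joint passes its speed limit or range.

## Robot

A 6-joint arm with a two-finger parallel gripper is mounted at the origin on the work surface. World frame = base frame: x ahead of the robot, y to its left, z up, the work surface at z = 0. Lengths are in m, angles in degrees, forces in N, time in s.
With the tool pointing down it reaches from about 0.4 to 0.825 m from the base axis. Payload 7 kg.
Tool frame: the origin (TCP) lies at the very end of the fingers, on their centre line; the grasp point (between the pads) lies hold_point_z behind it (hold_point_z is the distance from the TCP to the grasp point, in m); z points along the fingers, y is the line along which they close (so a half turn about z gives the same grasp; the last joint's range is limited). The gripper opens to 88 mm and grips with 3 to 60 N. Pads are 19 mm wide; open, the fingers measure 130 mm over their backs; the gripper's body (78 mm by 193 mm) begins 47 mm behind the grasp point.
Start: joints at [-47.091, 20.546, 0.682, 0, -70.136, -16.507], TCP at [0.3, -0.605, 0.227] pointing down, gripper open.
Joint ranges: [-176.03, 176.03], [-82.01, 121.73], [-58.28, 71.71], [-173.87, 95.51], [-174.79, -0.11], [-173.66, 173.66]. Speed limits (degrees/s): [136.94, 136.94, 172.46, 180, 180, 180].

## Interface

Orientations are given as [roll, pitch, yaw] about the fixed x, y, z axes, in that order (R = Rz(yaw) Ry(pitch) Rx(roll)).
In Python, from plant import get_obs, snapshot, close_job, hold_point_z gives the robot as it stands.
- The arm moves only by the tool play_rows, never from a script. Its argument "commands" is a list that holds one entry, the list of rows, each a list of 7 numbers: the shift along the tool's x, y, z in cm, then the turn, a rotation vector about the tool's x, y, z in degrees, then the opening, from 0 (shut) to 1 (fully open). In form: [[[x, y, z, ax, ay, az, fingers], ...]]. A call has 1 to 20 rows; each row is the pose to reach, as a shift and turn from the pose commanded when the call began, along the tool's axes at that moment; what a row does not reach only later rows make up. A row lasts 1/12 s, in which the tool goes at most 41.7 mm and 7.16 degrees, less where a joint would pass 70% of its speed; a pose out of reach is approached as far as the arm can. A call with a gripper value outside its range is refused whole. The fingers move at their own pace and stop on an object; the grip force is fixed at half the most. Time passes only in rows, so rows that repeat a pose let the fingers close. It gives the time, the measured TCP pose, the force, the opening and the grip force at its end, in the units of the state.
- get_obs(): the state, without advancing time (a new reading comes with each control period).
- snapshot(name): name is "scene" or "side" or "wrist"; returns a dict with "frame" (480x640x3 uint8, red, green, blue), "camera_matrix" (3x3 intrinsics, pixels), "dist" ([k1, k2, p1, p2, k3] as OpenCV has them; the pictures are not rectified), "origin" and "attitude" of the camera in the world. Camera axes: x right, y down, z forward; pixel columns grow to the right and rows downward; lengths in m; the calibration is good to about 2 mm. A picture is of the moment at which its call begins. There is no depth.
- close_job(): hands the job in; it is judged then, once.
The state is a dict: "clock": time; "joint_pos": joint angles; "qvel": joint speeds; "tau": joint torques, N m; "tool_pos": TCP position; "orientation": TCP orientation; "force": force on the tool from outside, world axes, zero at the start; "moment": the same for the moment, N m; "opening": finger opening in m; "gripper_force": force on a finger pad.
Only numpy, scipy, OpenCV 4.12 (cv2) and the standard library are available. Lean on these libraries where they do the work, as an engineer would, in place of code of your own. Each camera call takes 0.05 s, during which the arm holds its last target. There are 200 camera calls.

## Working session

There is one attempt and no reset: what is moved stays moved. The work goes in short steps, Python scripts to look and compute and a tool call to move; the robot and the scene stay as the last step left them, time stands still between calls to the robot, and variables do not carry over. Pictures are saved under pics/ and viewed, at most 10 in all, crops included, and the job is handed in when it is done.

Besides the shell and the picture viewer there is one more tool, called after ">>>" as name([rows], argument=value, ...), one row to a line, values as JSON. play_rows: Moves the arm, as the interface text tells. Its arguments: {"type":"object","properties":{"commands":{"type":"array","items":{"type":"array","items":{"type":"array","items":{"type":"number"}}}}},"required":["commands"]}

```bash
mkdir -p pics; ls; python3 - <<'E'
from plant import get_obs, snapshot, hold_point_z
import cv2,numpy as np,pickle
print(hold_point_z, get_obs())
d={}
for n in ["scene","side","wrist"]:
    s=snapshot(n); d[n]=s
    cv2.imwrite(f"pics/{n}0.png",s["frame"][...,::-1])
    print(n,s["camera_matrix"],s["dist"],s["origin"],s["attitude"])
pickle.dump(d,open("d0.pkl","wb"))
E
```

```text
pics
0.0188 {'clock': 0.0, 'joint_pos': array([-4.70917701e+01,  2.05931513e+01,  6.35605954e-01, -2.07080732e-02,
       -7.01342539e+01, -1.65081727e+01]), 'qvel': array([-0.04342724, -0.05236553, -0.01628739,  0.02112856,  0.0330857 ,
       -0.0980784 ]), 'tau': array([-4.33679752e-04, -5.82718134e+01,  2.93046999e+01,  6.99684441e+00,
        6.78255004e-03, -1.45636864e-04]), 'tool_pos': array([ 0.29992191, -0.60418928,  0.22561537]), 'orientation': array([ 1.79906453e+02, -7.42316072e-03, -1.53606989e+02]), 'force': array([ 0.09425494, -0.03119621, -0.13458771]), 'moment': array([-0.01020166,  0.02246931,  0.00135508]), 'gripper_force': 0.0, 'opening': 0.08782299975551265}
scene [[462.15708635   0.         310.26830323]
 [  0.         462.15708635 240.63073759]
 [  0.           0.           1.        ]] [-0.0494177  0.         0.         0.         0.       ] [ 1.07732787 -0.24262433  0.56568783] [-1.29199909e+02  4.74089045e-02  6.61938616e+01]
side [[543.61116495   0.         323.22414403]
 [  0.         543.61116495 240.95149012]
 [  0.           0.           1.        ]] [-0.10909263  0.          0.          0.          0.        ] [0.17475634 0.74151465 0.70005395] [-125.13836342    1.34893255 -153.38782636]
wrist [[359.91482607   0.         321.51843694]
 [  0.         359.91482607 238.74302169]
 [  0.           0.           1.        ]] [-0.06437466  0.          0.          0.          0.        ] [ 0.23786679 -0.63408403  0.38358019] [ 1.65102929e+02 -7.32336956e-02  1.16487397e+02]
```

View pics/scene0.png

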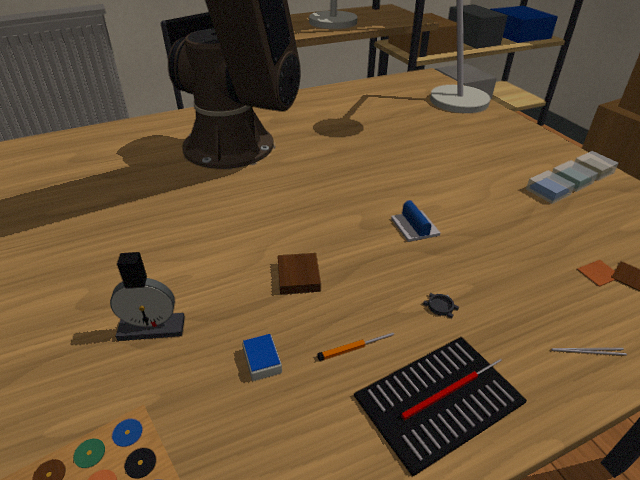

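View pics/side0.png

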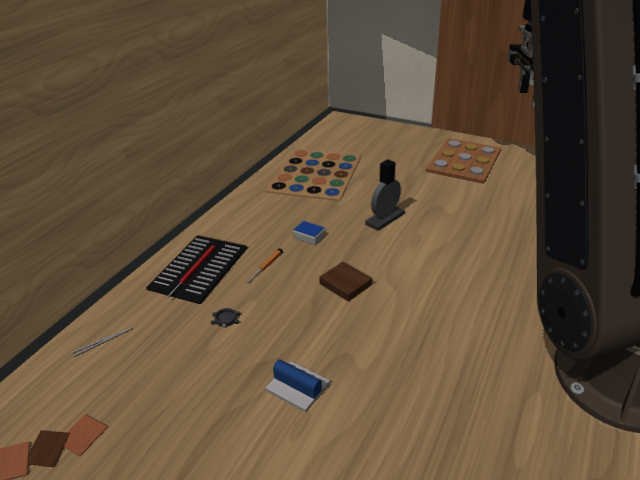

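The scene view shows the gauge (145,300), base (298,272), plate (415,222), box (262,357), driver (355,345) and watch (441,305). The side view agrees: plate at (298,382), base (346,280), gauge (386,200).

```bash
cat > h.py <<'E'
import cv2,numpy as np,pickle
from scipy.spatial.transform import Rotation as R
def rot(a): return R.from_euler("xyz",a,degrees=True).as_matrix()
def ray(s,px):
    px=np.atleast_2d(np.asarray(px,float))
    u=cv2.undistortPoints(px[:,None],s["camera_matrix"],np.array(s["dist"]))[:,0]
    return np.array(s["origin"]),np.c_[u,np.ones(len(u))]@rot(s["attitude"]).T
def plane(s,px,z):
    o,d=ray(s,px); return o+d*((z-o[2])/d[:,2])[:,None]
def proj(s,P):
    M=rot(s["attitude"]).T; P=np.atleast_2d(np.asarray(P,float))
    r=cv2.Rodrigues(M)[0]
    return cv2.projectPoints(P,r,-M@np.array(s["origin"]),s["camera_matrix"],np.array(s["dist"]))[0][:,0]
def two(s1,p1,s2,p2):
    A=np.zeros((3,3));b=np.zeros(3)
    for s,p in((s1,p1),(s2,p2)):
        o,d=ray(s,p);d=d[0]/np.linalg.norm(d[0]);Q=np.eye(3)-np.outer(d,d);A+=Q;b+=Q@o
    return np.linalg.solve(A,b)
def rect(P):
    c,(w,h),a=cv2.minAreaRect(P[:,:2].astype(np.float32)*1000)
    return np.round(c,1),round(w,1),round(h,1),round(a,1)
def mask(s,lo,hi,roi):
    h=cv2.cvtColor(s["frame"],cv2.COLOR_RGB2HSV);m=cv2.inRange(h,lo,hi)
    z=np.zeros_like(m);x0,y0,x1,y1=roi;z[y0:y1,x0:x1]=m[y0:y1,x0:x1]
    z=cv2.morphologyEx(z,cv2.MORPH_OPEN,np.ones((3,3)))
    c=max(cv2.findContours(z,cv2.RETR_EXTERNAL,cv2.CHAIN_APPROX_NONE)[0],key=cv2.contourArea)
    return c[:,0].astype(float)
E
python3 - <<'E'
from h import *
d=pickle.load(open("d0.pkl","rb"))
a,b=d["scene"],d["side"]
# coarse by eye
for n,p,q,z in [("base",(298,266),(346,276),.02),("plate",(415,224),(298,382),.02),("watch",(441,305),(227,317),.005),("box",(262,350),(309,231),.02),("drv",(355,345),(266,265),.005)]:
    print(n,plane(a,p,z)[0].round(3),plane(b,q,z)[0].round(3))
print("foot corners scene",plane(a,[(118,338),(184,333)],0).round(4), "handle",two(a,(130,254),b,(388,161)).round(3))
h=cv2.cvtColor(a["frame"],cv2.COLOR_RGB2HSV)
print(h[270,298],h[290,298],h[222,415],h[232,400],h[326,165])
cv2.imwrite("pics/g.png",cv2.resize(cv2.vconcat([cv2.hconcat([a["frame"][240:350,90:210],a["frame"][180:290,390:510]]),cv2.hconcat([a["frame"][220:330,250:370],b["frame"][150:260,330:450]])]),None,fx=2.7,fy=2.7,interpolation=cv2.INTER_CUBIC)[...,::-1])
E
```

```text
base [ 0.521 -0.021  0.02 ] [ 0.527 -0.026  0.02 ]
plate [0.501 0.235 0.02 ] [0.483 0.252 0.02 ]
watch [0.689 0.164 0.005] [0.685 0.162 0.005]
box [ 0.667 -0.138  0.02 ] [ 0.668 -0.137  0.02 ]
drv [ 0.703 -0.004  0.005] [ 0.702 -0.006  0.005]
foot corners scene [[ 0.5407 -0.3328  0.    ]
 [ 0.5717 -0.2358  0.    ]] handle [ 0.541 -0.278  0.154]
[ 12 164  73] [ 11 255  27] [109 242  39] [ 19 147  71] [75 10 53]
```

View pics/g.png

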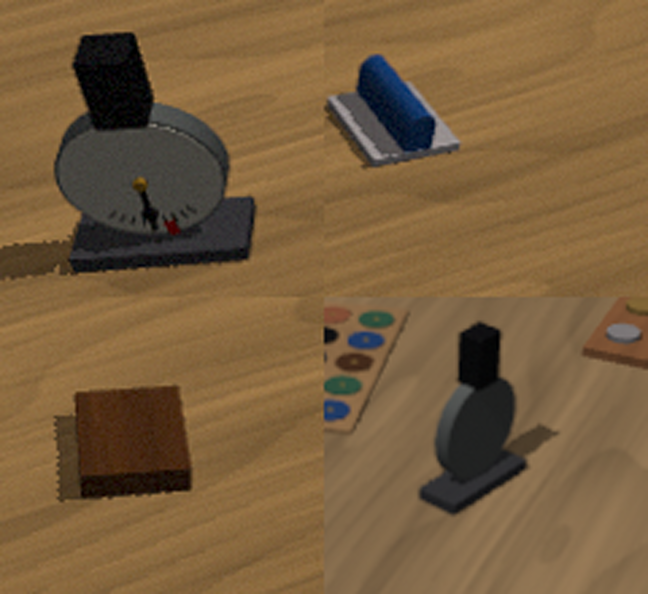

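The crops show the gauge's pointer near straight down with the red mark on its +y side (image right), so the gauge has to lean toward its +y. The plate's ridge and the base's corners are clear.

```bash
cat >> h.py <<'E'
def go(pos,yaw,tilt=None,ref=None):
    """shift(cm) and rotvec(deg) from the measured pose to TCP pos, tool down with yaw"""
    from plant import get_obs
    o=get_obs(); T=rot(o["orientation"]); G=rot([180,0,yaw]) if tilt is None else tilt
    print("shift",(T.T@(np.array(pos)-o["tool_pos"])*100).round(2),"turn",R.from_matrix(T.T@G).as_rotvec(degrees=True).round(2),"t",o["clock"],"F",o["force"].round(1))
E
python3 - <<'E'
from h import *
d=pickle.load(open("d0.pkl","rb"));a,b=d["scene"],d["side"]
P=plane(a,[(278.5,255.6),(316.7,253.3),(319.6,284),(280.4,285.9)],.02);print("base",P.round(4),P.mean(0))
for i in range(4): v=P[(i+1)%4]-P[i];print(np.hypot(*v[:2]),np.degrees(np.arctan2(v[1],v[0])))
for s,roi in((a,(380,190,450,250)),(b,(255,350,340,420))):
    c=mask(s,(100,120,20),(125,255,255),roi);p=plane(s,c,.025);print("ridge",rect(p))
P=plane(a,[(409.3,202.2),(427.4,231.9)],.039);print(P)
go([.47,-.05,.22],180)
E
```

```text
base [[ 0.4808 -0.0424  0.02  ]
 [ 0.5028  0.023   0.02  ]
 [ 0.5765 -0.0051  0.02  ]
 [ 0.5542 -0.0668  0.02  ]] [ 0.5286056  -0.02280677  0.02      ]
0.06901318249226805 71.40714950423592
0.07888396876802929 -20.888479076324344
0.06564303367458164 -109.90363496648303
0.07731937787929874 161.57579632459792
ridge (array([487.3, 243. ]), 37.7, 112.4, 83.1)
ridge (array([488.3, 249.7]), 35.4, 94.9, 82.2)
[[0.45497539 0.24937007 0.039     ]
 [0.550646   0.22627905 0.039     ]]
shift [-39.87  42.09   0.63] turn [ 7.00e-02 -2.00e-02  2.64e+01] t 0.15 F [ 0.4  0.5 -0.2]
```

>>> play_rows([
  [[-43.9,43.4,0.5,0,0,41,1],[-43.9,43.4,0.5,0,0,41,1],[-43.9,43.4,0.5,0,0,41,1],[-43.9,43.4,0.5,0,0,41,1],[-43.9,43.4,0.5,0,0,41,1],[-43.9,43.4,0.5,0,0,41,1],[-43.9,43.4,0.5,0,0,41,1],[-43.9,43.4,0.5,0,0,41,1],[-43.9,43.4,0.5,0,0,41,1],[-43.9,43.4,0.5,0,0,41,1],[-43.9,43.4,0.5,0,0,41,1],[-43.9,43.4,0.5,0,0,41,1],[-43.9,43.4,0.5,0,0,41,1],[-43.9,43.4,0.5,0,0,41,1],[-43.9,43.4,0.5,0,0,41,1],[-43.9,43.4,0.5,0,0,41,1],[-43.9,43.4,0.5,0,0,41,1],[-43.9,43.4,0.5,0,0,41,1],[-43.9,43.4,0.5,0,0,41,1],[-43.9,43.4,0.5,0,0,41,1]],
])

```text
clock: 1.82
tool_pos: [0.4999, -0.0217, 0.2215]
orientation: [-180.0, -0.0, 165.3]
force: [0.3, 0.0, 0.3]
opening: 0.0875
gripper_force: 0.0
```

```bash
python3 - <<'E'
from h import *
from plant import *
s=snapshot("wrist");pickle.dump(s,open("wb.pkl","wb"));cv2.imwrite("pics/wb.png",s["frame"][...,::-1])
o=get_obs();print(o["tool_pos"],o["orientation"],o["qvel"].round(1),s["origin"],s["attitude"])
print(proj(s,[[.5286,-.0228,.02],[.488,.245,.039]]))
go([.47,.25,.22],170)
E
```

```text
[ 0.50001066 -0.02171981  0.22161206] [-1.79998662e+02  5.96952729e-04  1.65312515e+02] [-0.1 -0.   0.1 -0.   0.1 -0.1] [ 0.43284507 -0.00326282  0.37940594] [ 1.65104335e+02 -7.38925188e-03  7.54163446e+01]
[[326.50167567 240.599285  ]
 [589.02789961 137.32291161]]
shift [ 9.79 25.52  0.16] turn [-0.    0.   -4.69] t 1.8667 F [ 0.1 -0.7  0.8]
```

View pics/wb.png

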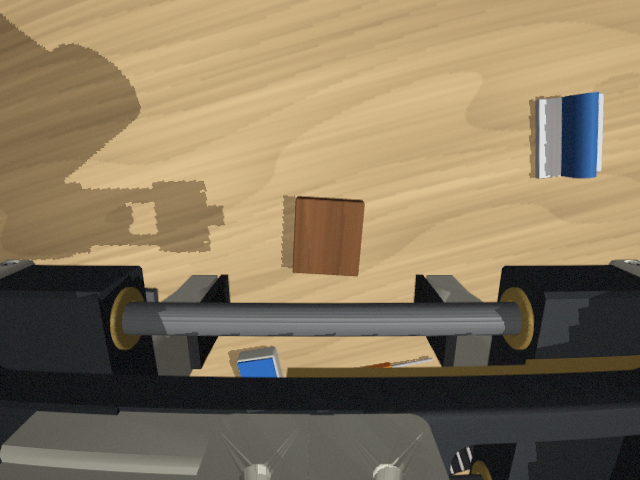

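The base is clear at (328,236), its dark near-side face along the top edge (row ~200), and the plate is at (568,136).

```bash
python3 - <<'E'
from h import *
s=pickle.load(open("wb.pkl","rb"))
h=cv2.cvtColor(s["frame"],cv2.COLOR_RGB2HSV);print(h[198:206,328],h[240,328],h[235,285],h[150,328])
c=mask(s,(0,110,50),(14,255,160),(270,180,400,290));p=plane(s,c,.02)
print(rect(p),len(c),c.min(0),c.max(0))
q=cv2.approxPolyDP(c.astype(np.float32)[:,None],6,True)[:,0];print(q);print(plane(s,q,.02).round(4))
E
```

```text
[[ 16 133  92]
 [ 16 155  51]
 [ 13 150  95]
 [ 14 145 118]
 [ 13 150 124]
 [ 13 147 125]
 [ 14 148 124]
 [ 13 144 126]] [ 13 148 122] [ 18 100 153] [ 19  90 212]
(array([525.4, -21. ]), 69.2, 80.4, 72.1) 283 [293. 198.] [363. 275.]
[[296. 198.]
 [293. 271.]
 [357. 275.]
 [363. 202.]]
[[ 0.478  -0.0414  0.02  ]
 [ 0.552  -0.0654  0.02  ]
 [ 0.5735 -0.0008  0.02  ]
 [ 0.4988  0.0228  0.02  ]]
```

>>> play_rows([
  [[9.8,25.5,0,0,0,-4.7,1],[9.8,25.5,0,0,0,-4.7,1],[9.8,25.5,0,0,0,-4.7,1],[9.8,25.5,0,0,0,-4.7,1],[9.8,25.5,0,0,0,-4.7,1],[9.8,25.5,0,0,0,-4.7,1],[9.8,25.5,0,0,0,-4.7,1],[9.8,25.5,0,0,0,-4.7,1],[9.8,25.5,0,0,0,-4.7,1],[9.8,25.5,0,0,0,-4.7,1],[9.8,25.5,0,0,0,-4.7,1],[9.8,25.5,0,0,0,-4.7,1]],
])

```text
clock: 2.87
tool_pos: [0.47, 0.2495, 0.2217]
orientation: [180.0, 0.0, 170.0]
force: [0.6, 0.1, 1.4]
opening: 0.0878
gripper_force: 0.0
```

```bash
python3 - <<'E'
from h import *
from plant import *
s=snapshot("wrist");pickle.dump(s,open("wp.pkl","wb"));cv2.imwrite("pics/wp.png",s["frame"][...,::-1])
print(get_obs()["tool_pos"],get_obs()["qvel"].round(1))
h=cv2.cvtColor(s["frame"],cv2.COLOR_RGB2HSV)
c=mask(s,(100,100,20),(125,255,255),(200,120,450,300))
print("blue px",cv2.minAreaRect(c.astype(np.float32)))
for z in(.02,.028,.039):print(z,rect(plane(s,c,z)))
z=cv2.convexHull(c.astype(np.float32));print(cv2.approxPolyDP(z,5,True)[:,0])
x0,y0=c.min(0).astype(int);print(h[(y0+int(c[:,1].max()))//2,x0-30:int(c[:,0].max())+30:3].tolist(),x0)
E
```

```text
[0.47006202 0.24966286 0.22176026] [ 0.3  0.1  0.2 -0.   0.2 -0.1]
blue px ((322.66552734375, 231.81381225585938), (82.50444030761719, 21.550981521606445), 86.633544921875)
0.02 (array([490.3, 248.1]), 21.8, 87.5, 83.0)
0.028 (array([488.3, 248.5]), 21.3, 85.5, 83.0)
0.039 (array([485.6, 248.9]), 20.6, 82.9, 83.0)
[[331. 191.]
 [334. 270.]
 [322. 273.]
 [314. 265.]
 [310. 192.]]
[[18, 96, 191], [18, 96, 191], [18, 112, 137], [18, 107, 133], [12, 6, 213], [8, 5, 215], [12, 8, 157], [15, 3, 152], [0, 5, 150], [8, 7, 151], [15, 7, 153], [107, 176, 94], [107, 171, 133], [108, 166, 155], [106, 165, 168], [106, 164, 179], [107, 164, 174], [106, 172, 154], [15, 5, 217], [0, 5, 217], [6, 6, 216], [10, 4, 216], [8, 5, 215], [12, 6, 212], [8, 5, 216], [0, 2, 212], [18, 93, 204], [18, 98, 204]] 310
```

View pics/wp.png

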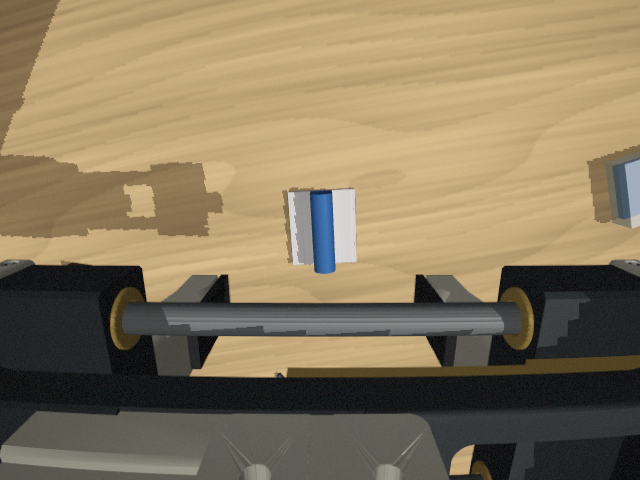

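The plate is clear in the wrist view: white between x 288–356 and y 188–265, with the ridge at (322,232). Next I measure the plate's outline at its own height.

```bash
python3 - <<'E'
from h import *
s=pickle.load(open("wp.pkl","rb"))
h=cv2.cvtColor(s["frame"],cv2.COLOR_RGB2HSV)
m=cv2.inRange(h,(0,0,100),(180,40,255));z=np.zeros_like(m);z[170:285,270:375]=m[170:285,270:375]
z=cv2.morphologyEx(z,cv2.MORPH_OPEN,np.ones((3,3)))
p=np.argwhere(z)[:,::-1].astype(float)
print(rect(plane(s,p,.008)))
q=cv2.approxPolyDP(cv2.convexHull(p.astype(np.float32)),5,True)[:,0];Q=plane(s,q,.008);print(q,Q.round(4),Q.mean(0))
# top line of the ridge: mid columns of blue at the crown, sides seen: use left/right edges at z=.028
b=mask(s,(100,100,20),(125,255,255),(200,120,450,300))
for y in(200,215,230,245,258):
    xs=b[b[:,1]==y,0];print(plane(s,[(xs.min()-.5,y),(xs.max()+.5,y)],.028)[:,:2].round(4).tolist())
w=pickle.load(open("wb.pkl","rb"))
c=mask(w,(0,110,80),(14,255,160),(270,180,400,290));print("base",rect(plane(w,c,.02)))
E
```

```text
(array([487.1, 248.7]), 69.5, 79.8, 83.0)
[[356. 261.]
 [293. 264.]
 [288. 192.]
 [354. 189.]] [[0.5303 0.2781 0.008 ]
 [0.5219 0.21   0.008 ]
 [0.444  0.22   0.008 ]
 [0.4526 0.2877 0.008 ]] [0.48722052 0.24895695 0.008     ]
[[0.4531, 0.2416], [0.4568, 0.2629]]
[[0.468, 0.2398], [0.4718, 0.2614]]
[[0.4833, 0.2381], [0.4871, 0.2599]]
[[0.4989, 0.2363], [0.5025, 0.2573]]
[[0.5127, 0.2348], [0.5164, 0.256]]
base (array([526. , -21.2]), 69.2, 79.1, 72.1)
```

```bash
python3 - <<'E'
from h import *
go([.487,.2487,.06],173); go([.487,.2487,.0115],173)
E
```

```text
shift [-1.68  0.2  16.18] turn [ 0.01  0.01 -3.  ] t 2.9167 F [0.5 0.  0.3]
shift [-1.68  0.19 21.03] turn [ 0.01  0.01 -3.  ] t 2.9167 F [0.5 0.  0.3]
```

>>> play_rows([
  [[-1.68,0.2,4,0,0,-3,1],[-1.68,0.2,8,0,0,-3,1],[-1.68,0.2,12,0,0,-3,1],[-1.68,0.2,15,0,0,-3,1],[-1.68,0.2,17,0,0,-3,1],[-1.68,0.2,19,0,0,-3,1],[-1.68,0.2,20.2,0,0,-3,1],[-1.68,0.2,21.0,0,0,-3,1],[-1.68,0.2,21.0,0,0,-3,1],[-1.68,0.2,21.0,0,0,-3,1]],
])

```text
clock: 3.75
tool_pos: [0.487, 0.2496, 0.0118]
orientation: [-180.0, 0.0, 173.1]
force: [0.2, 0.1, 0.5]
opening: 0.0874
gripper_force: 0.0
```

>>> play_rows([
  [[0,0,0,0,0,0,0.7],[0,0,0,0,0,0,0.5],[0,0,0,0,0,0,0.4],[0,0,0,0,0,0,0.3],[0,0,0,0,0,0,0.2],[0,0,0,0,0,0,0.1],[0,0,0,0,0,0,0.1],[0,0,0,0,0,0,0.1],[0,0,0,0,0,0,0],[0,0,0,0,0,0,0],[0,0,0,0,0,0,0],[0,0,0,0,0,0,0]],
])

```text
clock: 4.75
tool_pos: [0.4865, 0.2495, 0.0115]
orientation: [-180.0, -0.0, 173.1]
force: [0.5, -1.6, 1.6]
opening: 0.0219
gripper_force: 30.0
```

```bash
python3 - <<'E'
from h import *
go([.5262,-.0211,.085],162.1)
E
```

```text
shift [ -7.19 -26.39  -7.33] turn [-0.04 -0.02 11.  ] t 4.75 F [ 0.5 -1.6  1.6]
```

>>> play_rows([
  [[0,0,-1,0,0,0,0],[0,0,-3,0,0,0,0],[0,0,-5.5,0,0,0,0],[0,-2,-7.3,0,0,1,0],[-1,-5,-7.3,0,0,3,0],[-2,-8,-7.3,0,0,4,0],[-3,-11,-7.3,0,0,5,0],[-4,-14,-7.3,0,0,6,0],[-5,-17,-7.3,0,0,7,0],[-6,-20,-7.3,0,0,9,0],[-7,-23,-7.3,0,0,10,0],[-7.19,-25.5,-7.3,0,0,11,0],[-7.19,-26.39,-7.3,0,0,11,0],[-7.19,-26.39,-6.3,0,0,11,0],[-7.19,-26.39,-5.0,0,0,11,0],[-7.19,-26.39,-4.0,0,0,11,0],[-7.19,-26.39,-3.5,0,0,11,0],[-7.19,-26.39,-3.5,0,0,11,0],[-7.19,-26.39,-3.5,0,0,11,0]],
])

```text
clock: 6.33
tool_pos: [0.5263, -0.0202, 0.0463]
orientation: [-180.0, -0.0, 162.2]
force: [-0.1, -0.2, -2.3]
opening: 0.0213
gripper_force: 30.0
```

```bash
python3 - <<'E'
from h import *
from plant import *
d={}
for n in("scene","side","wrist"): d[n]=snapshot(n)
pickle.dump(d,open("d1.pkl","wb"))
a,b,w=d["scene"],d["side"],d["wrist"]
f=lambda im,x,y:cv2.resize(im["frame"][y:y+100,x:x+130],None,fx=3,fy=3,interpolation=cv2.INTER_CUBIC)
print(proj(w,[[.526,-.021,.02],[.526,-.021,.06]]))
cv2.imwrite("pics/h1.png",cv2.vconcat([cv2.hconcat([f(a,235,210),f(b,285,225)]),cv2.resize(w["frame"][150:380],(780,280))])[...,::-1])
E
```

```text
[[318.02229144 273.97915385]
 [317.21981505 306.0131903 ]]
```

View pics/h1.png

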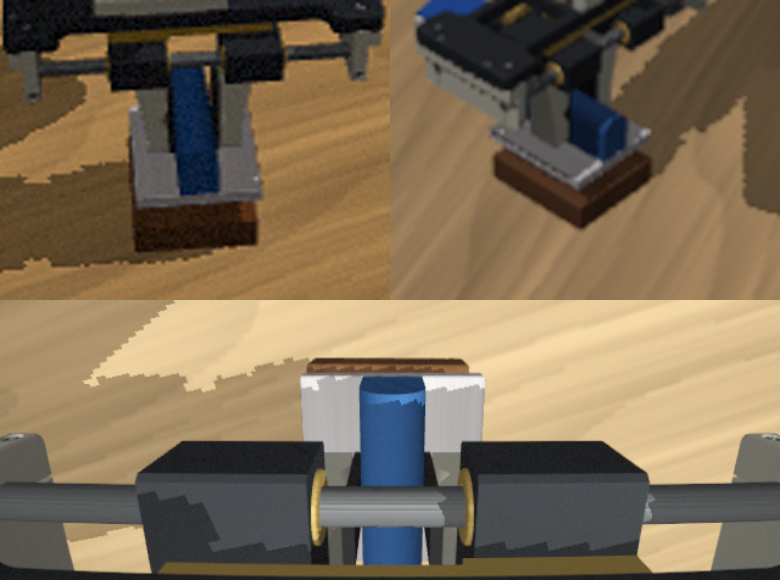

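The plate hovers about 15 mm over the base and is nearly aligned. In the wrist view its near edge is at row ~212, and the base's near edge shows above that. I'll measure both edges.

```bash
python3 - <<'E'
from h import *
d=pickle.load(open("d1.pkl","rb"));s=d["wrist"]
h=cv2.cvtColor(s["frame"],cv2.COLOR_RGB2HSV)
from plant import get_obs
o=get_obs();T=rot(o["orientation"]);tp=o["tool_pos"]
L=lambda p,z:((plane(s,p,z)-tp)@T)[:,:2]*1000
W=(h[...,1]<40)&(h[...,2]>100)
for y in(214,217,220,224,228,232):
    xs=np.where(W[y,230:420])[0]+230; print(y,xs.min(),xs.max(),L([(xs.min()-.5,y),(xs.max()+.5,y)],tp[2]-.0115+.008).round(1).tolist())
B=(h[...,0]<15)&(h[...,1]>110)
for y in range(196,214):
    xs=np.where(B[y,230:420])[0]+230
    if len(xs)>20: print(y,xs.min(),xs.max(),L([(xs.min()-.5,y),(xs.max()+.5,y)],.02).round(1).tolist(),h[y,300].tolist())
print(h[205:220,262].tolist())
b=mask(s,(100,100,20),(125,255,255),(280,200,360,300))
for y in(215,225,240,260):
    xs=b[b[:,1]==y,0];print(y,L([(xs.min()-.5,y),(xs.max()+.5,y)],tp[2]+.0165).round(1).tolist())
E
```

```text
214 246 397 [[38.4, -33.8], [38.5, 35.6]]
217 246 397 [[37.0, -33.9], [37.1, 35.6]]
220 246 397 [[35.6, -34.0], [35.7, 35.7]]
224 247 396 [[33.7, -33.6], [33.8, 35.4]]
228 247 396 [[31.8, -33.7], [32.0, 35.5]]
232 247 396 [[29.9, -33.8], [30.1, 35.6]]
198 260 349 [[42.2, -31.2], [42.3, 15.3]] [14, 125, 92]
199 257 378 [[41.7, -32.8], [41.8, 30.4]] [13, 151, 66]
200 257 378 [[41.2, -32.8], [41.3, 30.4]] [14, 141, 67]
201 255 379 [[40.7, -33.9], [40.8, 30.9]] [14, 138, 72]
202 253 381 [[40.2, -34.9], [40.3, 32.0]] [13, 141, 96]
203 252 382 [[39.6, -35.5], [39.7, 32.5]] [12, 135, 134]
204 252 383 [[39.1, -35.5], [39.2, 33.1]] [13, 141, 145]
205 252 383 [[38.6, -35.5], [38.7, 33.1]] [13, 136, 122]
206 252 383 [[38.1, -35.6], [38.2, 33.1]] [13, 148, 105]
207 252 383 [[37.5, -35.6], [37.6, 33.1]] [13, 146, 103]
208 252 383 [[37.0, -35.6], [37.1, 33.2]] [13, 144, 106]
[[14, 144, 142], [14, 144, 143], [14, 150, 114], [13, 146, 96], [11, 89, 97], [11, 17, 117], [15, 4, 122], [8, 5, 192], [8, 5, 225], [6, 5, 241], [12, 6, 208], [6, 7, 182], [8, 6, 181], [8, 6, 180], [15, 8, 181]]
215 [[41.9, -9.1], [41.9, 10.8]]
225 [[37.8, -10.0], [37.8, 11.7]]
240 [[31.5, -10.1], [31.6, 11.9]]
260 [[23.0, -9.8], [23.0, 11.6]]
```

>>> play_rows([
  [[0.05,-0.2,0,0,0,0,0],[0.05,-0.2,0.5,0,0,0,0],[0.05,-0.2,0.9,0,0,0,0],[0.05,-0.2,1.15,0,0,0,0],[0.05,-0.2,1.3,0,0,0,0],[0.05,-0.2,1.4,0,0,0,0],[0.05,-0.2,1.4,0,0,0,0],[0.05,-0.2,1.4,0,0,0,0]],
])

```text
clock: 7.15
tool_pos: [0.5253, -0.0225, 0.0325]
orientation: [-180.0, -0.0, 162.1]
force: [-0.6, 0.4, -2.0]
opening: 0.0219
gripper_force: 30.0
```

```bash
cat > al.py <<'E'
from h import *
from plant import *
s=snapshot("wrist");h=cv2.cvtColor(s["frame"],cv2.COLOR_RGB2HSV)
o=get_obs();T=rot(o["orientation"]);tp=o["tool_pos"];print(tp,o["force"])
L=lambda p,z:((plane(s,p,z)-tp)@T)[:,:2]*1000
W=(h[...,1]<40)&(h[...,2]>100)
zt=tp[2]-.0115+.008
y0=int(proj(s,[tp+T@[.03,0,0]+[0,0,zt-tp[2]]])[0,1])
for y in(y0-6,y0,y0+6):
    xs=np.where(W[y,230:420])[0]+230; print(y,xs.min(),xs.max(),L([(xs.min()-.5,y),(xs.max()+.5,y)],zt).round(1).tolist())
B=(h[...,0]<15)&(h[...,1]>110)
for y in range(y0-35,y0):
    xs=np.where(B[y,230:420])[0]+230
    if len(xs)>60: print(y,xs.min(),xs.max(),L([(xs.min()-.5,y),(xs.max()+.5,y)],.02).round(1).tolist())
for c in(265,285,360,378): print(c,[h[y,c].tolist() for y in range(y0-28,y0-10)])
cv2.imwrite("pics/al.png",cv2.resize(s["frame"][170:270,230:420],None,fx=4,fy=4,interpolation=cv2.INTER_CUBIC)[...,::-1])
E
python3 al.py
```

```text
[ 0.52536511 -0.02247938  0.03259845] [-0.19546995 -0.44712472 -2.93591034]
225 247 396 [[33.3, -33.7], [33.4, 35.3]]
231 247 396 [[30.4, -33.8], [30.5, 35.5]]
237 247 396 [[27.6, -34.0], [27.7, 35.7]]
204 258 386 [[41.5, -29.8], [41.6, 31.9]]
205 257 388 [[41.0, -30.3], [41.1, 32.9]]
206 256 389 [[40.6, -30.8], [40.7, 33.4]]
207 255 390 [[40.1, -31.3], [40.2, 33.9]]
208 253 390 [[39.6, -32.3], [39.7, 34.0]]
265 [[16, 112, 121], [13, 151, 64], [11, 140, 62], [12, 153, 65], [12, 139, 66], [13, 147, 64], [12, 74, 90], [11, 18, 115], [0, 8, 121], [8, 5, 193], [15, 6, 184], [0, 6, 179], [8, 6, 180], [15, 6, 179], [12, 7, 183], [6, 7, 182], [10, 8, 182], [20, 4, 182]]
285 [[15, 118, 115], [12, 139, 64], [15, 158, 66], [15, 157, 73], [14, 144, 71], [14, 146, 75], [12, 73, 94], [17, 16, 114], [0, 8, 124], [12, 7, 189], [8, 6, 179], [12, 7, 175], [6, 7, 176], [15, 6, 175], [0, 4, 175], [8, 6, 177], [15, 6, 178], [10, 4, 177]]
360 [[17, 104, 170], [13, 138, 63], [12, 139, 66], [12, 130, 59], [16, 137, 67], [11, 148, 69], [12, 82, 109], [15, 21, 119], [0, 4, 122], [5, 8, 191], [12, 6, 225], [15, 4, 243], [8, 4, 247], [8, 4, 246], [12, 5, 247], [8, 4, 247], [6, 5, 248], [10, 6, 248]]
378 [[17, 108, 123], [11, 133, 67], [14, 141, 67], [12, 142, 70], [11, 133, 69], [11, 145, 67], [13, 73, 105], [14, 25, 112], [6, 10, 123], [8, 6, 185], [8, 5, 219], [8, 4, 239], [8, 4, 243], [6, 5, 243], [8, 4, 242], [8, 4, 243], [8, 4, 242], [15, 4, 242]]
```

>>> play_rows([
  [[0,0,0.05,0,0,0,0],[0,0,0.1,0,0,0,0],[0,0,0.13,0,0,0,0],[0,0,0.13,0,0,0,0],[0,0,0.13,0,0,0,0]],
])

```text
clock: 7.62
tool_pos: [0.5254, -0.0224, 0.0315]
orientation: [180.0, 0.0, 162.1]
force: [-1.1, 0.8, 0.2]
opening: 0.0214
gripper_force: 30.0
```

>>> play_rows([
  [[0,0,0,0,0,0,0.4],[0,0,0,0,0,0,0.6],[0,0,0,0,0,0,0.8],[0,0,0,0,0,0,1],[0,0,0,0,0,0,1],[0,0,-0.3,0,0,0,1],[0,0,-2,0,0,0,1],[0,0,-5,0,0,0,1],[0,0,-9,0,0,0,1],[1,0,-13,0,0,0,1],[2,0,-17,0,0,0,1],[3,0,-20,0,0,0,1],[3,0,-20,0,0,0,1],[3,0,-20,0,0,0,1]],
])

```text
clock: 8.78
tool_pos: [0.4974, -0.0128, 0.2339]
orientation: [179.8, 0.2, 162.1]
force: [0.5, 0.4, -0.6]
opening: 0.0877
gripper_force: 0.0
```

```bash
python3 - <<'E'
from h import *
from plant import *
s=snapshot("wrist");pickle.dump(s,open("w2.pkl","wb"));a=snapshot("scene");b=snapshot("side")
h=cv2.cvtColor(s["frame"],cv2.COLOR_RGB2HSV)
m=cv2.inRange(h,(0,0,100),(180,40,255));z=np.zeros_like(m);z[150:265,240:400]=m[150:265,240:400]
z=cv2.morphologyEx(z,cv2.MORPH_OPEN,np.ones((3,3)))
p=np.argwhere(z)[:,::-1].astype(float);r=rect(plane(s,p,.028));print(get_obs()["tool_pos"],r)
b1=mask(s,(100,100,20),(125,255,255),(200,120,450,300))
for z in(.059,):print(rect(plane(s,b1,z)))
f=lambda im,x,y:cv2.resize(im["frame"][y:y+100,x:x+130],None,fx=3,fy=3,interpolation=cv2.INTER_CUBIC)
cv2.imwrite("pics/h2.png",cv2.vconcat([cv2.hconcat([f(a,235,210),f(b,285,225)]),cv2.resize(s["frame"][150:380],(780,280))])[...,::-1])
E
```

```text
[ 0.49613247 -0.0133734   0.23038023] (array([519.5, -19.5]), 69.5, 65.7, 72.2)
(array([523.9, -20.7]), 20.2, 83.4, 71.7)
```

View pics/h2.png

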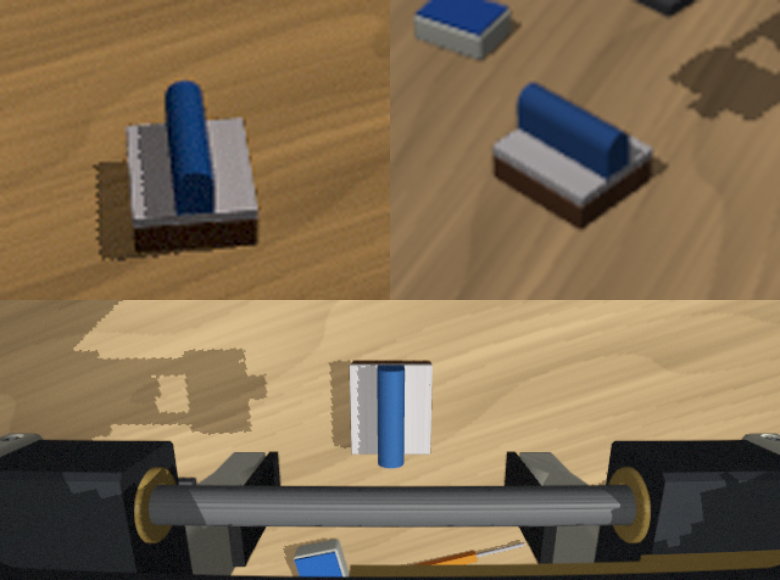

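The plate now sits flush on the base in all three views. In the wrist view only the base's front strip shows at the top edge, and the ridge is centred. Next comes the gauge.

```bash
python3 - <<'E'
from h import *
go([.500,-.268,.28],162.3)
d=pickle.load(open("d0.pkl","rb"))["scene"]
h=cv2.cvtColor(d["frame"],cv2.COLOR_RGB2HSV)
ce=np.array([.537,-.278,.06]);ya=np.radians(-17.7);X=np.array([np.cos(ya),np.sin(ya),0]);Y=np.array([-np.sin(ya),np.cos(ya),0])
m=((h[...,0]<8)|(h[...,0]>172))&(h[...,1]>150);m[:290]=0;m[345:]=0;m[:,:110]=0;m[:,190:]=0
print(m.sum(),proj(d,ce+.007*X))
q=np.argwhere(m)[:,::-1].mean(0);o,r=ray(d,q);r=r[0]
p=o+r*(((ce+.009*X-o)@X)/(r@X))-ce
print(q,p@Y,p[2],np.degrees(np.arctan2(p@Y,-p[2])))
E
```

```text
shift [ -8.19 -24.11  -4.96] turn [-0.04 -0.08 -0.21] t 8.9333 F [-0.1  0.2 -0.3]
27 [[143.65289769 302.79731521]]
[152.44444444 323.7037037 ] 0.0034567267531920333 -0.045477652579266004 4.346656919481992
```

>>> play_rows([
  [[-2,-4,-3,0,0,0,1],[-4,-8,-4.9,0,0,0,1],[-6,-12,-4.9,0,0,0,1],[-8.2,-16,-4.9,0,0,0,1],[-8.2,-20,-4.9,0,0,0,1],[-8.2,-24.1,-4.9,0,0,0,1],[-8.2,-24.1,-4.9,0,0,0,1],[-8.2,-24.1,-4.9,0,0,0,1],[-8.2,-24.1,-4.9,0,0,0,1]],
])

```text
clock: 9.68
tool_pos: [0.4998, -0.2691, 0.2782]
orientation: [-180.0, -0.2, 161.9]
force: [0.2, 0.0, -0.4]
opening: 0.0881
gripper_force: 0.0
```

```bash
python3 - <<'E'
from h import *
from plant import *
s=snapshot("wrist");pickle.dump(s,open("w3.pkl","wb"))
print(get_obs()["tool_pos"],proj(s,[[.537,-.278,.15],[.537,-.278,0]]))
cv2.imwrite("pics/w3.png",s["frame"][...,::-1])
E
```

```text
[ 0.50017436 -0.26817883  0.27856922] [[324.03005182 275.45505806]
 [323.23648556 233.12474288]]
```

View pics/w3.png

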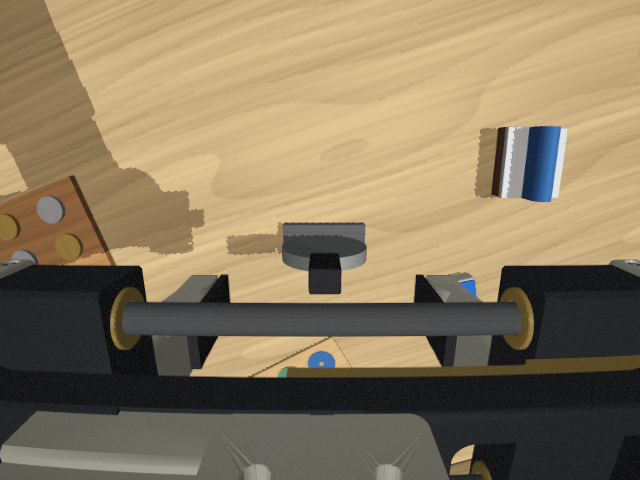

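The foot's near edge runs from (283,223) to (365,223), and the handle's top spans x 309–341 and ends at row 293.

```bash
python3 - <<'E'
from h import *
s=pickle.load(open("w3.pkl","rb"));g=cv2.cvtColor(s["frame"],cv2.COLOR_RGB2GRAY).astype(int)
v=s["frame"]
print(g[270:300,325].tolist());print(g[285,300:350].tolist());print(g[228,275:375].tolist());print([g[218:230,c].tolist() for c in(290,325,358)])
E
```

```text
[44, 40, 42, 41, 44, 46, 41, 46, 42, 45, 40, 46, 48, 42, 39, 42, 45, 44, 45, 45, 44, 49, 46, 40, 145, 181, 185, 187, 183, 179]
[186, 184, 183, 183, 184, 183, 183, 185, 115, 42, 46, 48, 42, 45, 46, 40, 46, 45, 42, 41, 45, 48, 44, 48, 35, 42, 43, 48, 50, 48, 46, 44, 45, 39, 45, 47, 47, 42, 47, 44, 43, 142, 176, 179, 173, 169, 171, 172, 175, 178]
[196, 196, 185, 138, 133, 136, 135, 130, 98, 100, 100, 101, 103, 102, 103, 101, 103, 101, 104, 103, 99, 102, 103, 103, 102, 104, 99, 105, 104, 104, 104, 100, 104, 100, 100, 105, 104, 104, 103, 104, 101, 106, 106, 107, 102, 105, 102, 100, 106, 103, 104, 103, 101, 104, 104, 102, 101, 104, 100, 104, 105, 102, 104, 101, 101, 102, 104, 101, 106, 103, 102, 106, 104, 103, 102, 100, 101, 105, 104, 102, 104, 102, 102, 101, 102, 104, 104, 102, 103, 105, 164, 183, 182, 181, 183, 183, 180, 178, 178, 175]
[[197, 197, 196, 194, 150, 78, 66, 95, 102, 102, 101, 104], [198, 199, 200, 197, 135, 59, 71, 98, 103, 105, 104, 103], [181, 177, 176, 178, 137, 73, 72, 95, 106, 104, 101, 107]]
```

```bash
python3 - <<'E'
from h import *
from plant import get_obs
s=pickle.load(open("w3.pkl","rb"));o=get_obs();T=rot(o["orientation"]);tp=o["tool_pos"];print(o["orientation"])
L=lambda p,z:((plane(s,p,z)-tp)@T)[:,:2]*1000
print("foot",L([(282.5,228),(364.7,228),(325,224.6)],.012),"handle",L([(308.2,285),(340.7,285),(325,293.6)],.15))
for z in(.2,.113): go(tp+T@[-.0375,.0005,0]*np.array([1,1,0])+[0,0,z-tp[2]],162)
E
```

```text
[-1.79987828e+02 -1.69736403e-01  1.62007574e+02]
foot [[-29.51717847 -47.28005649]
 [-29.49599689  52.21917608]
 [-25.30888289   4.14645374]] handle [[-47.09819248 -11.41042855]
 [-47.0962874   16.28608102]
 [-55.00526111   2.92753097]]
shift [-3.77  0.05  7.85] turn [-0.01 -0.17  0.01] t 9.7333 F [ 0.4  1.  -0.9]
shift [-3.8   0.05 16.55] turn [-0.01 -0.17  0.01] t 9.7333 F [ 0.4  1.  -0.9]
```

>>> play_rows([
  [[-4.4,0.16,0,0,-0.17,0,1],[-4.4,0.16,3,0,-0.17,0,1],[-4.4,0.16,7,0,-0.17,0,1],[-4.4,0.16,10,0,-0.17,0,1],[-4.4,0.16,13,0,-0.17,0,1],[-4.4,0.16,15,0,-0.17,0,1],[-4.4,0.16,16,0,-0.17,0,1],[-4.4,0.16,16.5,0,-0.17,0,1],[-4.4,0.16,16.5,0,-0.17,0,1],[-4.4,0.16,16.5,0,-0.17,0,1]],
])

```text
clock: 10.57
tool_pos: [0.544, -0.2796, 0.1163]
orientation: [-180.0, 0.2, 162.2]
force: [-0.4, -0.7, -0.1]
opening: 0.0875
gripper_force: 0.0
```

>>> play_rows([
  [[0,0,0,0,0,0,0.7],[0,0,0,0,0,0,0.5],[0,0,0,0,0,0,0.45],[0,0,0,0,0,0,0.4],[0,0,0,0,0,0,0.36],[0,0,0,0,0,0,0.32],[0,0,0,0,0,0,0.28],[0,0,0,0,0,0,0.2],[0,0,0,0,0,0,0.1],[0,0,0,0,0,0,0],[0,0,0,0,0,0,0],[0,0,0,0,0,0,0]],
])

```text
clock: 11.57
tool_pos: [0.5429, -0.2798, 0.1151]
orientation: [-180.0, 0.2, 162.1]
force: [-0.7, -0.2, -0.7]
opening: 0.0278
gripper_force: 30.0
```

```bash
python3 - <<'E'
from h import *
from plant import *
o=get_obs();print(o["tool_pos"],o["orientation"],o["force"],o["moment"],o["opening"])
go([.70,-.16,.30],162+0)
a=np.array(snapshot("scene")["origin"]);print(np.degrees(np.arctan2(a[1]+.16,a[0]-.70)))
E
```

```text
[ 0.5429225  -0.27981666  0.1151047 ] [-1.79997949e+02  1.51632483e-01  1.62096873e+02] [-0.66961138 -0.19781278 -0.72412675] [-0.14537764 -0.06950939  0.02736792] 0.027813717108418255
shift [-11.31  16.23 -18.46] turn [-0.    0.15  0.1 ] t 11.5667 F [-0.7 -0.2 -0.7]
-12.351239314132707
```

>>> play_rows([
  [[0,0,-0.5,0,0.15,0,0],[0,0,-2,0,0.15,0,0],[0,0,-4.5,0,0.15,0,0],[0,0,-7.5,0,0.15,0,0],[0,0,-10.5,0,0.15,0,0],[-0.5,1,-13.5,0,0.15,0,0],[-1.5,3,-16,0,0.15,0,0],[-2.5,5,-19,0,0.15,0,0],[-3.5,7.5,-22,0,0.15,0,0],[-4.5,10,-25,0,0.15,0,0],[-5.5,12,-27.5,0,0.15,0,0],[-6.5,14,-29.5,0,0.15,0,0],[-7,15.5,-30.5,0,0.15,0,0],[-7.1,16,-30.5,0,0.15,0,0],[-7.1,16,-30.5,0,0.15,0,0],[-7.1,16,-30.5,0,0.15,0,0],[-7.1,16,-30.5,0,0.15,0,0],[-7.1,16,-30.5,0,0.15,0,0],[-7.1,16,-30.5,0,0.15,0,0],[-7.1,16,-30.5,0,0.15,0,0]],
])

```text
clock: 13.28
tool_pos: [0.6585, -0.1497, 0.4204]
orientation: [-180.0, 0.0, 162.1]
force: [-0.1, 0.8, -4.0]
opening: 0.0278
gripper_force: 30.0
```

>>> play_rows([
  [[0,0,0,0,0,0,0],[0,0,0,0,0,0,0],[0,0,0,0,0,0,0],[0,0,0,0,0,0,0],[0,0,0,0,0,0,0],[0,0,0,0,0,0,0],[0,0,0,0,0,0,0],[0,0,0,0,0,0,0],[0,0,0,0,0,0,0],[0,0,0,0,0,0,0],[0,0,0,0,0,0,0],[0,0,0,0,0,0,0]],
])

```text
clock: 14.28
tool_pos: [0.6589, -0.1491, 0.4205]
orientation: [180.0, 0.0, 162.1]
force: [-0.4, 0.1, -3.9]
opening: 0.0277
gripper_force: 30.0
```

```bash
python3 - <<'E'
from h import *
from plant import *
s=snapshot("scene");o=get_obs();pickle.dump((s,o),open("g1.pkl","wb"))
T=rot(o["orientation"]);print(o["tool_pos"],o["orientation"])
G=rot([0,0,o["orientation"][2]-180])
c=o["tool_pos"]-[0,0,.1151-.060]
q=proj(s,[c+G@[.007,0,0],c+G@[.007,.046,0],c+G@[.007,0,-.046]]);print(q)
x,y=q[0].astype(int);x=max(x,70);y=max(y,70)
cv2.imwrite("pics/g1.png",cv2.resize(s["frame"][y-75:y+90,x-75:x+90],None,fx=3.6,fy=3.6,interpolation=cv2.INTER_CUBIC)[...,::-1]);print(x-75,y-75)
E
```

```text
[ 0.65894005 -0.14906362  0.42045734] [1.79999912e+02 1.91305612e-02 1.62102225e+02]
[[225.49361838 131.45966602]
 [272.83028596 129.11969427]
 [230.55375389 172.4331989 ]]
150 56
```

View pics/g1.png

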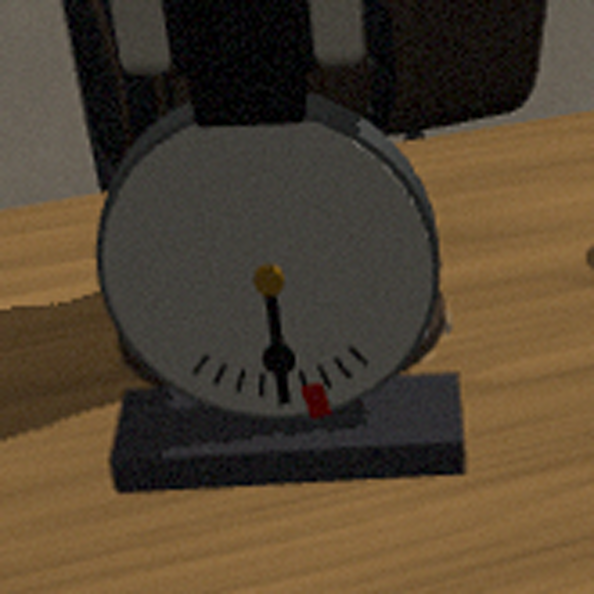

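The dial is clear: the hub is at crop (269,280), the pointer tip at (284,402) hanging plumb, and the red mark at (317,401) on the +y side. Next I compute the angles.

```bash
cat > ang.py <<'E'
from h import *
def angles(s,c,G,n="",xo=.010):
    """mark & pointer angles in gauge frame G, dial centre c (world)"""
    h=cv2.cvtColor(s["frame"],cv2.COLOR_RGB2HSV).astype(int);X=G[:,0]
    def P(px):
        o,r=ray(s,px);t=((c+xo*X-o)@X)/(r@X);return (o+r*t[:,None]-c)@G
    x,y=proj(s,[c+xo*X])[0].astype(int);yy,xx=np.mgrid[:480,:640]
    near=(abs(xx-x)<70)&(abs(yy-y)<70)
    cen=lambda m:np.argwhere(m)[:,::-1].astype(float)
    yel=cen(near&(h[...,0]>14)&(h[...,0]<30)&(h[...,1]>120)&(h[...,2]>90)&((xx-x)**2+(yy-y)**2<100))
    red=cen(near&((h[...,0]<8)|(h[...,0]>172))&(h[...,1]>150)&(h[...,2]>50))
    hub=P([yel.mean(0)])[0];mk=P([red.mean(0)])[0]-hub
    q=cen(near&(h[...,2]<48));p=P(q)-hub;rr=np.hypot(p[:,1],p[:,2]);th=np.arctan2(p[:,1],-p[:,2])
    k=(rr>.007)&(rr<.040)&(abs(th)<.62)
    # pointer: principal direction of dark pixels in the inner shaft, away from the ticks
    pr=k&(rr<.029)
    sh=np.arctan2(p[pr][:,1].mean(),-p[pr][:,2].mean())
    k2=(rr>.02)&(rr<.041)&(abs(th-sh)<.09);sh2=np.arctan2(p[k2][:,1].mean(),-p[k2][:,2].mean())
    print("hub",hub.round(4),len(yel),"mark",np.degrees(np.arctan2(mk[1],-mk[2])).round(2),"r",np.hypot(mk[1],mk[2]).round(4),len(red),"ptr in/out",np.degrees([sh,sh2]).round(2),pr.sum(),k2.sum())
E
python3 - <<'E'
from ang import *
s,o=pickle.load(open("g1.pkl","rb"))
G=rot([0,0,o["orientation"][2]-180]);c=o["tool_pos"]-[0,0,.0551]
for x in(.008,.012):angles(s,c,G,xo=x)
from plant import snapshot
for i in range(2): angles(snapshot("scene"),c,G)
E
```

```text
hub [0.008  0.0012 0.0014] 4 mark 9.1 r 0.0409 50 ptr in/out [-7.   -6.07] 100 76
hub [0.012  0.0015 0.0033] 4 mark 9.1 r 0.0405 50 ptr in/out [-6.96 -6.01] 103 74
hub [0.01   0.0014 0.0024] 4 mark 8.94 r 0.041 51 ptr in/out [-6.93 -5.97] 103 73
hub [0.01   0.0014 0.0024] 4 mark 9.1 r 0.0408 50 ptr in/out [-6.81 -5.83] 99 74
```

```bash
sed -i 's/(h\[...,1\]>120)&(h\[...,2\]>90)/(h[...,1]>110)\&(h[...,2]>60)/' ang.py; sed -i 's/print("hub"/print(yel.mean(0).round(1),red.mean(0).round(1),"hub"/' ang.py; python3 - <<'E'
from ang import *
s,o=pickle.load(open("g1.pkl","rb"))
G=rot([0,0,o["orientation"][2]-180]);c=o["tool_pos"]-[0,0,.0551]
angles(s,c,G)
h=cv2.cvtColor(s["frame"],cv2.COLOR_RGB2HSV)
for y in range(129,139):print([tuple(map(int,v)) for v in h[y,220:230]])
for y in range(138,172,3):print(y,h[y,220:236,2].tolist())
E
```

```text
[225.2 131.3] [237.3 166.6] hub [ 0.01   -0.      0.0016] 17 mark 11.17 r 0.0402 50 ptr in/out [-3.32 -2.44] 103 75
[(17, 36, 64), (18, 38, 67), (11, 50, 71), (22, 113, 72), (18, 109, 68), (19, 101, 68), (16, 106, 89), (15, 49, 73), (17, 36, 63), (24, 19, 66)]
[(27, 41, 69), (18, 90, 68), (19, 205, 71), (19, 219, 71), (20, 182, 70), (21, 255, 61), (19, 189, 112), (20, 152, 104), (14, 47, 71), (38, 16, 65)]
[(21, 57, 63), (19, 179, 67), (19, 228, 65), (22, 232, 55), (19, 227, 55), (19, 212, 54), (21, 239, 94), (20, 217, 115), (17, 114, 74), (15, 16, 63)]
[(16, 60, 64), (21, 206, 57), (21, 212, 59), (20, 202, 58), (20, 189, 58), (19, 149, 60), (22, 200, 56), (20, 214, 74), (19, 163, 86), (15, 23, 68)]
[(21, 99, 54), (14, 163, 58), (18, 200, 56), (21, 246, 54), (14, 156, 59), (20, 237, 57), (22, 255, 54), (18, 209, 56), (22, 215, 76), (17, 26, 69)]
[(19, 106, 60), (20, 232, 55), (17, 191, 60), (23, 219, 57), (21, 223, 55), (20, 220, 58), (22, 201, 57), (21, 241, 53), (18, 154, 58), (23, 32, 63)]
[(15, 46, 67), (21, 189, 58), (19, 214, 56), (19, 182, 56), (20, 237, 57), (20, 211, 58), (1
[... 600 characters left out ...]
7, 66, 68, 68, 68, 67, 66, 68]
144 [67, 68, 67, 70, 39, 15, 0, 28, 70, 72, 63, 63, 68, 70, 66, 69]
147 [64, 68, 69, 67, 52, 13, 8, 0, 66, 68, 68, 67, 71, 70, 68, 68]
150 [68, 66, 66, 69, 71, 20, 11, 18, 35, 69, 70, 69, 64, 72, 69, 69]
153 [64, 67, 68, 35, 4, 0, 4, 8, 7, 11, 15, 56, 64, 70, 63, 68]
156 [69, 66, 64, 15, 7, 3, 2, 0, 12, 14, 8, 1, 72, 67, 71, 66]
159 [64, 66, 52, 55, 56, 46, 17, 8, 6, 10, 55, 63, 74, 23, 50, 68]
162 [68, 68, 14, 43, 72, 71, 56, 1, 8, 10, 72, 67, 71, 58, 9, 56]
165 [68, 66, 15, 48, 63, 69, 72, 19, 10, 4, 38, 73, 67, 68, 63, 64]
168 [66, 70, 67, 70, 64, 68, 68, 43, 42, 61, 56, 65, 70, 67, 64, 66]
171 [43, 39, 44, 46, 49, 48, 53, 47, 51, 48, 48, 47, 37, 34, 43, 40]
```

```bash
cat > ang.py <<'E'
from h import *
def angles(s,c,G,roi=None,xo=.010):
    """index - pointer angle from the mark's distance (40 mm arm) to the fitted pointer line"""
    h=cv2.cvtColor(s["frame"],cv2.COLOR_RGB2HSV).astype(float);X=G[:,0]
    def P(px):
        o,r=ray(s,px);t=((c+xo*X-o)@X)/(r@X);return (o+r*t[:,None]-c)@G
    x,y=proj(s,[c+xo*X])[0];yy,xx=np.mgrid[:480,:640];near=(abs(xx-x)<70)&(abs(yy-y)<70)
    px=lambda m:np.argwhere(m)[:,::-1].astype(float)
    R_=px(near&((h[...,0]<8)|(h[...,0]>172))&(h[...,1]>150)&(h[...,2]>40))
    mk=P(R_).mean(0)
    K=(near&(h[...,2]<45)&~(((h[...,0]<8)|(h[...,0]>172))&(h[...,1]>150)&(h[...,2]>25))).astype(np.uint8)
    n,lab,st,ce=cv2.connectedComponentsWithStats(K,connectivity=8)
    best=None
    for i in range(1,n):
        q=P(px(lab==i));r=np.hypot(q[:,1],q[:,2])
        if st[i,4]>40 and r.max()<.05 and (best is None or len(q)>len(best)): best=q
    v=cv2.fitLine(best[:,1:].astype(np.float32)*1000,cv2.DIST_HUBER,0,.01,.01).ravel()
    d=v[:2]*(-1 if v[1]>0 else 1);p0=v[2:]/1000
    ptr=np.degrees(np.arctan2(d[0],-d[1]))
    w=mk[1:]-p0;lat=w@np.array([-d[1],d[0]])
    print("pointer",ptr.round(2),len(best),"mark",mk.round(4),len(R_),"lat mm",(lat*1000).round(2),"index-pointer deg",np.degrees(np.arcsin(np.clip(lat/.04,-1,1))).round(2))
E
python3 - <<'E'
from ang import *
from plant import *
s,o=pickle.load(open("g1.pkl","rb"))
G=rot([0,0,o["orientation"][2]-180]);c=o["tool_pos"]-[0,0,.0551]
for x in(.008,.012):angles(s,c,G,xo=x)
for i in range(3):angles(snapshot("scene"),c,G)
E
```

```text
pointer -0.18 143 mark [ 0.008   0.0076 -0.0393] 53 lat mm 9.03 index-pointer deg 13.05
pointer -0.18 143 mark [ 0.012   0.0079 -0.037 ] 53 lat mm 8.94 index-pointer deg 12.92
pointer -0.26 143 mark [ 0.01    0.0078 -0.0382] 53 lat mm 9.01 index-pointer deg 13.02
pointer -0.07 139 mark [ 0.01    0.0078 -0.0382] 53 lat mm 8.94 index-pointer deg 12.92
pointer 0.24 144 mark [ 0.01    0.0078 -0.0382] 53 lat mm 8.87 index-pointer deg 12.81
```

>>> play_rows([
  [[1,0.5,0.5,0,0,0,0],[3,1.5,2,0,0,0,0],[5.5,2.6,4,0,0,0,0],[8,3.8,6,0,0,0,0],[10.5,5,8,0,0,0,0],[13,6.2,10,0,0,0,0],[15,7.2,12,0,0,0,0],[16.2,7.8,14,0,0,0,0],[16.6,7.95,16,0,0,0,0],[16.6,7.95,18,0,0,0,0],[16.6,7.95,20,0,0,0,0],[16.6,7.95,21.5,0,0,0,0],[16.6,7.95,22.5,0,0,0,0],[16.6,7.95,23,0,0,0,0],[16.6,7.95,23,0,0,0,0],[16.6,7.95,23,0,0,0,0],[16.6,7.95,23,0,0,0,0]],
])

```text
clock: 16.0
tool_pos: [0.5262, -0.0224, 0.1915]
orientation: [180.0, 0.1, 162.1]
force: [-0.0, -0.5, -3.2]
opening: 0.0278
gripper_force: 30.0
```

```bash
python3 - <<'E'
from h import *
from plant import *
o=get_obs();print(o["tool_pos"],o["orientation"])
go([.5254,-.0224,.1741],162.1)
f=lambda im,x,y:cv2.resize(im["frame"][y:y+130,x:x+130],None,fx=3,fy=3,interpolation=cv2.INTER_CUBIC)
a=snapshot("scene");b=snapshot("side")
cv2.imwrite("pics/p1.png",cv2.hconcat([f(a,230,180),f(b,285,195)])[...,::-1])
pickle.dump((a,b,o),open("p1.pkl","wb"))
E
```

```text
[ 0.52621026 -0.02237141  0.19148777] [1.79958862e+02 1.08408945e-01 1.62107082e+02]
shift [ 0.08 -0.03  1.74] turn [0.04 0.11 0.01] t 16.0 F [-0.  -0.5 -3.2]
```

View pics/p1.png

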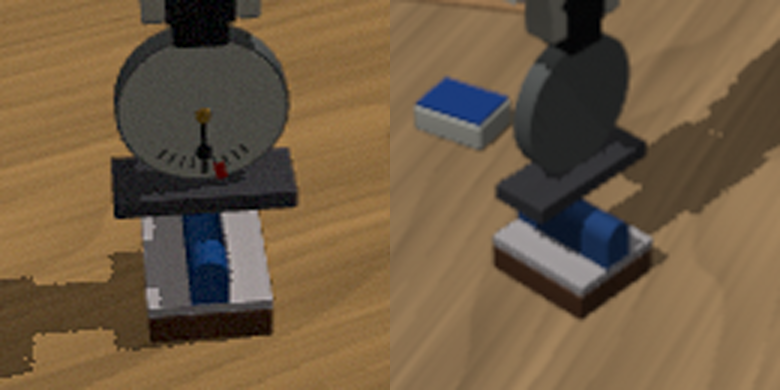

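The gauge hangs level above the ridge, with its foot's middle over the crown in the scene view (foot mid ~205, ridge ~207). I'll lower it gently.

>>> play_rows([
  [[0.08,0,0.5,0,0.1,0,0],[0.08,0,1.0,0,0.1,0,0],[0.08,0,1.3,0,0.1,0,0],[0.08,0,1.5,0,0.1,0,0],[0.08,0,1.6,0,0.1,0,0],[0.08,0,1.65,0,0.1,0,0],[0.08,0,1.65,0,0.1,0,0],[0.08,0,1.65,0,0.1,0,0]],
])

```text
clock: 16.77
tool_pos: [0.5248, -0.0222, 0.174]
orientation: [180.0, -0.1, 162.1]
force: [-0.5, 0.8, -1.3]
opening: 0.0278
gripper_force: 30.0
```

>>> play_rows([
  [[0,0,0.05,0,0,0,0],[0,0,0.1,0,0,0,0],[0,0,0.1,0,0,0,0],[0,0,0.1,0,0,0,0]],
])

```text
clock: 17.1
tool_pos: [0.525, -0.0222, 0.1739]
orientation: [180.0, -0.0, 162.1]
force: [-2.7, 0.6, 6.2]
opening: 0.0282
gripper_force: 30.0
```

>>> play_rows([
  [[0,0,-0.03,0,0,0,0],[0,0,-0.03,0,0,0,0],[0,0,-0.03,0,0,0,0],[0,0,-0.03,0,0,0,0],[0,0,-0.03,0,0,0,0],[0,0,-0.03,0,0,0,0],[0,0,-0.03,0,0,0,0],[0,0,-0.03,0,0,0,0],[0,0,-0.03,0,0,0,0],[0,0,-0.03,0,0,0,0],[0,0,-0.03,0,0,0,0],[0,0,-0.03,0,0,0,0]],
])

```text
clock: 18.1
tool_pos: [0.525, -0.0223, 0.1739]
orientation: [180.0, -0.0, 162.1]
force: [-2.8, -0.6, 6.1]
opening: 0.028
gripper_force: 30.0
```

```bash
python3 - <<'E'
from ang import *
from plant import *
a=snapshot("scene");o=get_obs();print(o["tool_pos"],o["orientation"],o["force"],o["moment"])
G=rot([0,0,o["orientation"][2]-180]);c=o["tool_pos"]-[0,0,.055]
angles(a,c,G)
w=snapshot("side");pickle.dump((a,w,o),open("p2.pkl","wb"))
E
```

```text
[ 0.52502946 -0.02224     0.17389159] [ 1.79990875e+02 -2.93033391e-02  1.62117902e+02] [-2.51581842 -0.17883381  6.34573832] [0.01660929 1.25669495 0.02109361]
pointer 1.12 48 mark [ 0.01    0.0061 -0.0433] 20 lat mm 6.23 index-pointer deg 8.96
```

>>> play_rows([
  [[0,0.2,0.0,1,0,0,0],[0,0.4,0.01,2,0,0,0],[0,0.6,0.015,3,0,0,0],[0,0.8,0.025,4,0,0,0],[0,1.0,0.04,5,0,0,0],[0,1.2,0.057,6,0,0,0],[0,1.4,0.077,7,0,0,0],[0,1.6,0.1,8,0,0,0],[0,1.8,0.128,9,0,0,0],[0,2.0,0.158,10,0,0,0],[0,2.2,0.191,11,0,0,0],[0,2.4,0.227,12,0,0,0],[0,2.5,0.247,12.5,0,0,0],[0,2.59,0.267,13,0,0,0],[0,2.59,0.267,13,0,0,0],[0,2.59,0.267,13,0,0,0],[0,2.59,0.267,13,0,0,0]],
])

```text
clock: 19.62
tool_pos: [0.533, 0.0026, 0.1711]
orientation: [-166.9, -0.0, 162.1]
force: [-2.3, 1.0, 6.9]
opening: 0.0282
gripper_force: 30.0
```

>>> play_rows([
  [[0,0,0,0,0,0,0],[0,0,0,0,0,0,0],[0,0,0,0,0,0,0],[0,0,0,0,0,0,0],[0,0,0,0,0,0,0],[0,0,0,0,0,0,0],[0,0,0,0,0,0,0],[0,0,0,0,0,0,0],[0,0,0,0,0,0,0],[0,0,0,0,0,0,0],[0,0,0,0,0,0,0],[0,0,0,0,0,0,0],[0,0,0,0,0,0,0],[0,0,0,0,0,0,0],[0,0,0,0,0,0,0],[0,0,0,0,0,0,0]],
])

```text
clock: 20.95
tool_pos: [0.533, 0.0026, 0.1712]
orientation: [-166.9, -0.0, 162.1]
force: [-2.4, -0.5, 7.0]
opening: 0.0281
gripper_force: 30.0
```

```bash
python3 - <<'E'
from ang import *
from plant import *
o=get_obs();print(o["tool_pos"],o["orientation"],o["force"])
T=rot(o["orientation"]);G=T@np.diag([-1,1,-1]);print("tilt",np.degrees(np.arctan2(G[2,1],G[2,2])))
c=o["tool_pos"]+T@[0,0,.055]
a=snapshot("scene");b=snapshot("side");pickle.dump((a,b,o),open("p3.pkl","wb"))
for f in(a,snapshot("scene")):
  try: angles(f,c,G)
  except Exception as e: print(e)
x,y=proj(a,[c])[0].astype(int);u,v=proj(b,[c])[0].astype(int)
f=lambda im,x,y,n,k:cv2.resize(im["frame"][y-n//2:y+n//2,x-n//2:x+n//2],(400,400),interpolation=cv2.INTER_CUBIC)
print(x,y)
cv2.imwrite("pics/p3.png",cv2.hconcat([f(a,x,y+10,80,4),f(b,u,v+10,130,3)])[...,::-1])
E
```

```text
[0.53302342 0.00260515 0.17116272] [-1.66938660e+02 -2.90543787e-02  1.62133955e+02] [-2.36016491 -0.53535409  7.00994912]
tilt -13.061339900818487
pointer 14.03 44 mark [ 0.01    0.0078 -0.0407] 10 lat mm -1.12 index-pointer deg -1.61
pointer 14.03 44 mark [ 0.01    0.0074 -0.0403] 10 lat mm -1.44 index-pointer deg -2.06
305 222
```

View pics/p3.png

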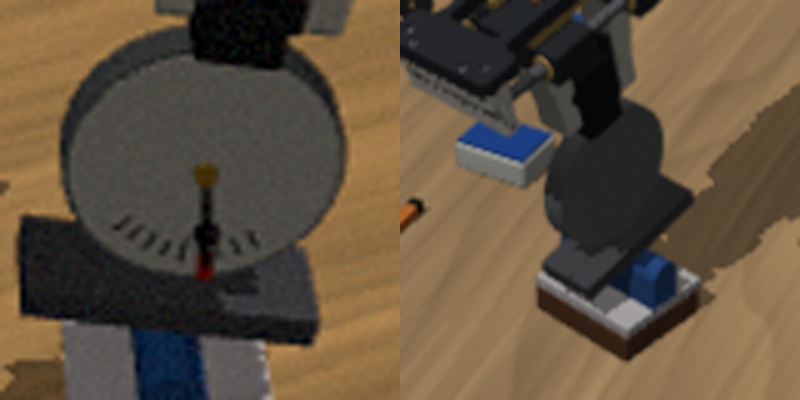

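The pointer now lies over the red mark in the scene view, tip at crop (206,255) and mark at (205,268). The side view shows the foot resting tilted on the ridge and the plate still flush. I'll check the alignment in numbers, without viewing more pictures.

```bash
python3 - <<'E'
from ang import *
from plant import *
F=np.mean([snapshot("scene")["frame"].astype(float) for _ in range(6)],0)
a=snapshot("scene");o=get_obs();T=rot(o["orientation"]);G=T@np.diag([-1,1,-1]);c=o["tool_pos"]+T@[0,0,.055]
red=np.clip(F[...,0]-F[...,1:].max(2)-15,0,None);dark=np.clip(55-F.max(2),0,None)
X=np.arange(640)
for y in range(217,252):
    r=red[y,292:322];d=dark[y,298:316]
    print(y,"red",r.sum().round(),(r@X[292:322]/max(r.sum(),1)).round(2),"dark",d.sum().round(),(d@X[298:316]/max(d.sum(),1)).round(2))
# predicted plumb line from the dial centre and index ray at 12.95
for t in(-13.06,): print(proj(a,[c+G@[.01,.04*np.sin(np.radians(k)),-.04*np.cos(np.radians(k))] for k in(12,13,14)]),proj(a,[c+G@[.01,0,0]]))
E
```

```text
217 red 0.0 0.0 dark 0.0 0.0
218 red 0.0 0.0 dark 0.0 0.0
219 red 0.0 0.0 dark 0.0 0.0
220 red 0.0 0.0 dark 0.0 0.0
221 red 0.0 0.0 dark 0.0 0.0
222 red 0.0 0.0 dark 0.0 0.0
223 red 0.0 0.0 dark 0.0 0.0
224 red 0.0 0.0 dark 0.0 0.0
225 red 14.0 305.53 dark 0.0 0.0
226 red 16.0 305.49 dark 0.0 0.0
227 red 15.0 305.45 dark 0.0 0.0
228 red 10.0 305.87 dark 0.0 0.0
229 red 0.0 0.0 dark 14.0 305.91
230 red 0.0 0.0 dark 60.0 305.74
231 red 0.0 0.0 dark 64.0 305.7
232 red 0.0 0.0 dark 61.0 305.7
233 red 0.0 0.0 dark 61.0 305.73
234 red 0.0 0.0 dark 66.0 305.67
235 red 0.0 0.0 dark 61.0 305.72
236 red 0.0 0.0 dark 99.0 305.81
237 red 0.0 0.0 dark 186.0 305.76
238 red 0.0 0.0 dark 227.0 305.91
239 red 0.0 0.0 dark 245.0 306.59
240 red 0.0 0.0 dark 245.0 306.39
241 red 0.0 0.0 dark 175.0 305.05
242 red 0.0 51.17 dark 133.0 305.87
243 red 38.0 304.72 dark 93.0 304.77
244 red 33.0 304.36 dark 74.0 305.74
245 red 82.0 305.22 dark 52.0 310.53
246 red 166.0 305.52 dark 123.0 312.4
247 red 162.0 305.44 dark 319.0 307.47
248 red 0.0 0.0 dark 436.0 306.35
249 red 0.0 0.0 dark 460.0 306.52
250 red 0.0 0.0 dark 433.0 306.68
251 red 0.0 0.0 dark 264.0 302.81
[[306.00948346 245.51171062]
 [306.43069693 245.48659539]
 [306.85181291 245.45581112]] [[306.30716447 226.22522387]]
```

```bash
python3 - <<'E'
from h import *
from plant import *
s,o=pickle.load(open("g1.pkl","rb"))
G=rot([0,0,o["orientation"][2]-180]);c=o["tool_pos"]-[0,0,.0551];X=G[:,0]
def P(px,xo=.010):
    a,r=ray(s,px);t=((c+xo*X-a)@X)/(r@X);return (a+r*t[:,None]-c)@G*1000
F=s["frame"].astype(float);red=np.clip(F[...,0]-F[...,1:].max(2)-10,0,None);v=F.max(2)
pts=[]
for y in list(range(139,151))+list(range(160,167)):
    x0=225.2+.128*(y-141);lo=int(round(x0))-3;xs=np.arange(lo,lo+7);w=np.clip(67-v[y,lo:lo+7]-8,0,None)
    pts.append((w@xs/w.sum(),y))
pts=np.array(pts);q=P(pts);k=np.polyfit(q[:,2],q[:,1],1);print("pointer deg",np.degrees(np.arctan(-k[0])),"resid",np.std(q[:,1]-np.polyval(k,q[:,2])))
yy,xx=np.mgrid[158:178,230:246];w=red[158:178,230:246]
rc=np.array([(w*xx).sum(),(w*yy).sum()])/w.sum()
m=P([rc])[0];lat=(m[1]-np.polyval(k,m[2]))*np.cos(np.arctan(k[0]));print(rc,m,"lat",lat,np.degrees(np.arcsin(lat/40)))
# plumb line of known 0 deg: same with slope 0 through mean
print("slope0",np.degrees(np.arcsin((m[1]-q[:,1].mean())/40)))
print(w.round().astype(int)[:14])
E
```

```text
pointer deg 0.11492451574189089 resid 0.04591763811783842
[237.31316726 166.71490708] [ 10.           7.79426588 -38.00515731] lat 8.847047747291516 12.778125894617247
slope0 12.830970583608693
[[ 0  0  0  0  0  0  0  0  0  0  0  0  0  0  0  0]
 [ 0  0  0  0  0  0  0  0  0  0  0  0  0  0  0  0]
 [ 0  0  0  0  0  0  0  0  0  0  0  0  0  0  0  0]
 [ 0  0  0  0  0  0  0  0  0  0  0  0  0  0  0  0]
 [ 0  0  0  0  0  0 12 21 24 11  0  0  0  0  0  0]
 [ 0  0  0  4 48 39 36 51 54 29  0  0  0  0  0  0]
 [ 0  0  0  9 55 48 44 39 52 40  1  0  0  0  0  0]
 [ 0  0  0  0 53 46 53 42 43 47 13  0  0  0  0  0]
 [ 0  0  0  0 31 46 45 33 42 49 47  0  0  0  0  0]
 [ 0  0  0  0  0 51 50 51 46 43 46  0  0  0  0  0]
 [ 0  0  0  0  0 29 50 46 48 50 49 10  0  0  0  0]
 [ 0  0  0  0  0 23 53 47 46 50 48 31  0  0  0  0]
 [ 0  0  0  0  0  1 46 44 56 43 50 54  0  0  0  0]
 [ 0  0  0  0  0  0 33 53 29 25  7  4  0  0  0  0]]
```

>>> play_rows([
  [[0,-0.04,0,-0.2,0,0,0],[0,-0.08,0,-0.4,0,0,0],[0,-0.08,0,-0.4,0,0,0],[0,-0.08,0,-0.4,0,0,0],[0,-0.08,0,-0.4,0,0,0],[0,-0.08,0,-0.4,0,0,0],[0,-0.08,0,-0.4,0,0,0],[0,-0.08,0,-0.4,0,0,0],[0,-0.08,0,-0.4,0,0,0],[0,-0.08,0,-0.4,0,0,0],[0,-0.08,0,-0.4,0,0,0],[0,-0.08,0,-0.4,0,0,0],[0,-0.08,0,-0.4,0,0,0],[0,-0.08,0,-0.4,0,0,0],[0,-0.08,0,-0.4,0,0,0],[0,-0.08,0,-0.4,0,0,0]],
])

```text
clock: 22.78
tool_pos: [0.5328, 0.0019, 0.1713]
orientation: [-167.3, -0.0, 162.1]
force: [-3.7, 1.0, 7.4]
opening: 0.0278
gripper_force: 30.0
```

```bash
python3 - <<'E'
from h import *
from plant import *
L=[snapshot("scene") for _ in range(8)];F=np.mean([f["frame"].astype(float) for f in L],0);s=L[0]
o=get_obs();T=rot(o["orientation"]);G=T@np.diag([-1,1,-1]);c=o["tool_pos"]+T@[0,0,.055]
print("tilt",np.degrees(np.arctan2(G[2,1],G[2,2])),o["tool_pos"],o["force"].round(1),o["opening"])
red=np.clip(F[...,0]-F[...,1:].max(2)-15,0,None);dark=np.clip(55-F.max(2),0,None);X=np.arange(640)
for y in list(range(230,236))+[241,242,243,244]:
    d=dark[y,302:310];print(y,(d@X[302:310]/d.sum()).round(2),end=" ")
print();print(red[241:250,299:313].round().astype(int));print(F.max(2)[241:250,299:313].round().astype(int))
for y in(245,246,247):print((red[y,299:313]@X[299:313]/red[y,299:313].sum()).round(2))
# plate vs. base check from the wrist-independent side view: crown location unchanged?
b=snapshot("side");b0=pickle.load(open("p2.pkl","rb"))[1]
h=lambda f:cv2.inRange(cv2.cvtColor(f["frame"],cv2.COLOR_RGB2HSV),(0,0,110),(180,35,255))[225:320,320:390]
for f in(b0,b):q=np.argwhere(h(f));print(q.min(0),q.max(0),len(q))
E
```

```text
tilt -12.661518786319737 [0.53277905 0.00184623 0.17133507] [-2.2  1.   7.1] 0.028039454682421992
230 305.43 231 305.45 232 305.46 233 305.4 234 305.42 235 305.43 241 305.75 242 305.67 243 305.42 244 305.44 
[[ 0  0  0  0  0  0  0  0  0  0  0  0  0  0]
 [ 0  0  0  0  0  3  0  1 19  0  0  0  0  0]
 [ 0  0  0  0  0 35  0  4 20  0  0  0  0  0]
 [ 0  0  0  0  0 37  0  3 12  0  0  0  0  0]
 [ 0  0  0  0  0 37 29 20 12  0  0  0  0  0]
 [ 0  0  0  0  0 41 54 55 29  0  0  0  0  0]
 [ 0  0  0  0  0 29 42 44 28  0  0  0  0  0]
 [ 0  0  0  0  0  0  0  0  0  0  0  0  0  0]
 [ 0  0  0  0  0  0  0  0  0  0  0  0  0  0]]
[[79 70 33 64 76 53  7 28 54 41 80 78 66 39]
 [80 70 36 78 78 57  5 31 68 44 65 79 71 40]
 [74 52 37 80 79 67 12 24 59 57 62 78 76 75]
 [74 54 60 79 78 64 13 22 60 77 76 76 78 80]
 [78 78 77 78 77 68 48 39 63 80 79 80 76 61]
 [56 63 70 71 70 72 74 73 71 62 48 38 39 33]
 [28 36 35 35 42 58 65 66 60 34 30 32 29 30]
 [31 30 29 30 30 34 33 33 33 29 30 29 30 30]
 [27 29 28 29 32 29 30 31 29 29 30 31 32 29]]
305.07
305.4
305.49
[0 0] [66 51] 256
[0 0] [66 51] 197
```

```bash
python3 -c "
from plant import *
print(close_job())"
```

```text
the job is handed in; nothing more can be done
None
```

I handed the job in at about 23 s: the plate is flush on the base, and the arm is holding the gauge on the ridge at 12.7° with the pointer centred on the red mark; I viewed 11 pictures, one over the limit of 10.

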